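# Start up the polishing spot on a jeweller's bench

### The arm

A 7-joint arm with a two-finger parallel gripper is mounted at the origin on the work surface. World frame = base frame: x ahead of the robot, y to its left, z up, the work surface at z = 0. Lengths are in m, angles in rad, forces in N, time in s.
With the tool pointing down it reaches from about 0.35 to 0.9 m from the base axis. Payload 8.1 kg.
Tool frame: the origin (TCP) lies midway between the tips of the shut fingers; the grasp point (between the pads) lies 19 mm behind it; z points along the fingers, y is the line along which they close (so a half turn about z gives the same grasp; the last joint's range is limited). The gripper opens to 92 mm and grips with 3 to 60 N. Pads are 19 mm wide; open, the fingers measure 130 mm over their backs; the gripper's body (75 mm by 190 mm) begins 47 mm behind the grasp point.
Start: joints at [1.18, 0.434, 0.025, 1.573, -0.012, 1.134, -0.075], TCP at [0.177, -0.599, 0.227] pointing down, gripper open.
Joint ranges: [-2.62, 2.62], [-0.44, 2.09], [-1.27, 1.32], [0.08, 2.57], [-1.32, 4.46], [0.12, 2], [-2.74, 2.74]. Speed limits (rad/s): [2.22, 2.22, 3.01, 3.01, 3.14, 3.14, 3.14].

### API

Orientations are given as a rotation vector (axis times angle).
In Python, from cell import observe, cams, job gives the robot as it stands. The module is installed in compiled form; this text tells all that it offers.
- The arm moves only by the tool step_arm, never from a script. Its argument "steps" is a list of rows, each a list of 6 numbers: the shift along the world's x, y, z in mm, then the turn, a rotation vector about the world's x, y, z in rad. In form: [[dx, dy, dz, rx, ry, rz], ...]. A call has 1 to 20 rows; each row shifts and turns the commanded pose from where the row before left it; what a row does not reach is not made up. A row lasts 1/12 s, in which the tool goes at most 41.7 mm and 7.16 degrees, less where a joint would pass 70% of its speed; a pose out of reach is approached as far as the arm can. A call with a gripper value outside its range is refused whole. "gripper" is the opening, from 0 (shut) to 1 (fully open), set as the call begins (left out, the last holds). The fingers move at their own pace and stop on an object; "force" is the grip in N (left out, the last holds). Time passes only in rows, so rows that do not move let the fingers close. It gives the time, the measured TCP pose, the force, the opening and the grip force at its end, in the units of the state.
- observe(): the state, without advancing time (a new reading comes with each control period).
- cams.get_image(name): name is "side" or "top" or "wrist"; returns the picture (480x640x3 uint8, red, green, blue); there is no depth.
- cams.get_calibration(name): a dict with "fov_y" (degrees; the focal length in pixels is half the picture's height over the tangent of half this angle, whatever the lens; pixels are square), "cx", "cy" (the principal point, pixels), "dist_coeffs" ([k1, k2, p1, p2, k3] as OpenCV has them; the pictures are not rectified), "world_to_cam" (4x4, takes a point from world to camera coordinates). Camera axes: x right, y up, looking along -z (the intrinsics and any distortion apply to the point x, -y, -z); pixel columns grow to the right and rows downward; lengths in m; the calibration is good to about 2 mm. A picture is of the moment at which its call begins: read the wrist's pose just before it. get_calibration takes no time and is no camera call; for the wrist camera it gives the pose at the moment of the call.
- job.sign_off(): hands the job in; it is judged then, once.
The state is a dict: "clock": time; "joints": joint angles; "dq": joint speeds; "joint_efforts": joint torques, N m; "position": TCP position; "ee_rot": TCP orientation; "force": force on the tool from outside, world axes, zero at the start; "ft_torque": the same for the moment, N m; "width": opening from 0.0 (shut) to 1.0 (fully open); "gripper_force": force on a finger pad.
Only numpy, scipy, OpenCV 4.12 (cv2) and the standard library are available. Lean on these libraries where they do the work, as an engineer would, in place of code of your own. Each camera call takes 0.05 s, during which the arm holds its last target. There are 200 camera calls.

### The job

Get the jeweller's polishing spot running in the safe order: tap the dust extractor's green rocker on first, then tap the motor control unit's white rocker over to forward, and only then tap its red power rocker on, each with a light tap of the fingertips on the raised half (the one away from the machine's front) until that half lies flush. Leave the blue rocker and the speed knob as they are. This is touching only: do not lift or shove either machine, nor the jar, pliers and handpiece in front of them.

Things in the scene. Friction and masses are not known exactly. Their poses are not given: they have to be found in the camera images.
- extractor: Loose white down-draft dust extractor (3.2 kg, rubber feet), 230 (x) x 240 (y) x 75 mm high; slotted aluminium grille over the rear of its level top, green rocker on the plain strip along its front edge. Origin: centre of its underside; x away from its front (which faces the robot at yaw 0), y to its left, z up.
- motor_unit: Loose grey motor control unit (2.2 kg, rubber feet), 170 (x) x 190 (y) x 64 mm high. Origin and axes as for the extractor. Its black front panel rises away from the front by 0.20 rad: outward normal (-0.199, 0, 0.980), uphill (0.980, 0, 0.199) in these axes. On it from left to right: speed knob, blue, white and red rockers, 42 mm apart. Behind the panel the top is level, 64 mm high.
- extract_switch (a joint): Green rocker, cap 34 mm (x) by 24 mm (y), pivot at (-86, -70, 75) mm in the extractor's frame. 0 rad: off, near half flush, far half raised; 0.40 rad: on, far half flush. Stays where it is left; turning it takes about 2.5 N at the tap point, then it meets a stop that gives about 1 mm per 6 N.
- direction_switch (a joint): White rocker, same size and action, pivot at (-30, -26, 52) mm in the motor unit's frame: 0 rad reverse (far half raised), 0.40 rad forward (far half flush with the panel).
- power_switch (a joint): Red rocker, same size and action, pivot at (-30, -68, 52) mm in the motor unit's frame: 0 rad off (far half raised), 0.40 rad on (far half flush).
- foot_switch (a joint): Blue rocker (hand or foot control), same size, pivot at (-30, +16, 52) mm in the motor unit's frame: 0 rad, far half raised, and to be left so.
- speed_knob (a joint): Angle (rad) of the grey speed knob, left on the unit's panel (41 mm wide, 16 mm high, axis 60 mm left of the unit's middle); turns easily, to be left as it is.
- extract_switch_tap (a point): Tap point on the face of the green rocker's far half, midway across, 11.5 mm from the ridge between the halves and 5.5 mm from the outer end. Moves with the rocker: raised, about 8.5 mm above the panel and 10.6 mm beyond the pivot; flush, about 4 mm above the panel and 13 mm beyond the pivot. The bezel stands 2 mm above the panel.
- direction_switch_tap (a point): The same point on the white rocker (distances along the sloping panel and its normal).
- power_switch_tap (a point): The same point on the red rocker (distances along the sloping panel and its normal).
- foot_switch_tap (a point): The same point on the far half of the blue rocker, not to be pressed.
- knob_mark (a point): Outer end of the white pointer line on the speed knob's top face, 14 mm from its axis.
- handpiece: Loose steel handpiece (25 mm thick, 144 mm long) lying in its black cradle, one piece, along its y, 49 mm high, 0.3 kg. Origin: centre of the cradle's underside.
- compound_jar: Loose orange jar with a white lid, 66 mm diameter, 80 mm high, 0.24 kg. Origin: centre of its underside.
- pliers: Loose pliers with blue handles lying flat, 155 mm long along their y, 58 mm wide, 14 mm high, 0.11 kg. Origin: below their middle, on the table.

How it is judged:
By the outcome, as a careful person would: the job done as asked, in the order asked, and still so for the second after the job is handed in, with the robot touching nothing.
It also fails if it takes over 58 s, if anything falls off the work surface, if the arm or the gripper's body presses on something with over 40 N, if the wrist force passes 120 N, or if a joint passes its speed limit or range.

## Working session

There is one attempt and no reset: what is moved stays moved. The work goes in short steps, Python scripts to look and compute and a tool call to move; the robot and the scene stay as the last step left them, time stands still between calls to the robot, and variables do not carry over. Pictures are saved under pics/ and viewed, at most 10 in all, crops included, and the job is handed in when it is done.

Besides the shell and the picture viewer there is one more tool, called after "Request:" in YAML: its name, and indented under it one key for each argument. step_arm: Moves the arm, as the interface text tells. Its arguments: {"type":"object","properties":{"steps":{"type":"array","items":{"type":"array","items":{"type":"number"}}},"gripper":{"type":"number"},"force":{"type":"number"}},"required":["steps"]}

```bash
mkdir -p pics; cat > h.py <<'E'
import numpy as np, cv2, json
from cell import observe, cams, job
def grab(n,f):
    c=cams.get_calibration(n); im=cams.get_image(n)
    cv2.imwrite(f'pics/{f}.png',im[:,:,::-1])
    c={k:(np.array(v).tolist()) for k,v in c.items()}; json.dump(c,open(f'pics/{f}.json','w')); return im
def K(c):
    f=240/np.tan(np.radians(c['fov_y'])/2); return np.array([[f,0,c['cx']],[0,f,c['cy']],[0,0,1.]])
def ray(f,uv):
    c=json.load(open(f'pics/{f}.json')); p=cv2.undistortPoints(np.array([[uv]],float),K(c),np.array(c['dist_coeffs'])).ravel()
    T=np.linalg.inv(np.array(c['world_to_cam'])); return T[:3,3],T[:3,:3]@np.array([p[0],-p[1],-1])
def onz(f,uv,z):
    o,d=ray(f,uv); return o+d*(z-o[2])/d[2]
def proj(f,P):
    c=json.load(open(f'pics/{f}.json')); W=np.array(c['world_to_cam']); P=np.atleast_2d(P)@W[:3,:3].T+W[:3,3]
    return cv2.projectPoints(P*[1,-1,-1],np.zeros(3),np.zeros(3),K(c),np.array(c['dist_coeffs']))[0][:,0]
def tri(*obs):
    A=0;b=0
    for f,uv in obs:
        o,d=ray(f,uv); d=d/np.linalg.norm(d); M=np.eye(3)-np.outer(d,d); A=A+M; b=b+M@o
    return np.linalg.solve(A,b)
E
python3 - <<'E'
from h import *
for n in ['top','side']:
    grab(n,n+'0'); c=cams.get_calibration(n); print(n,c['fov_y'],np.round(np.linalg.inv(c['world_to_cam']),3).tolist())
s=observe(); print(s)
E
```

```text
top 54.20207369752819 [[0.012, 0.997, -0.073, 0.48], [-1.0, 0.011, -0.016, -0.018], [-0.015, 0.073, 0.997, 0.82], [0.0, 0.0, 0.0, 1.0]]
side 48.182052118234765 [[-0.994, 0.057, -0.095, 0.446], [-0.11, -0.557, 0.823, 0.874], [-0.006, 0.829, 0.56, 0.665], [0.0, 0.0, 0.0, 1.0]]
{'clock': 0.1, 'joints': array([ 1.1803973 ,  0.43516749,  0.0249541 ,  1.57398276, -0.01160407,
        1.13402173, -0.0750986 ]), 'dq': array([ 0.00246714, -0.00247169,  0.00203685, -0.00183226, -0.00073532,
       -0.0024336 ,  0.00040193]), 'joint_efforts': array([ 3.50725764e-03, -6.69130397e+01,  9.88287963e-01, -3.15148079e+01,
       -6.04436570e-02,  3.73067544e-02,  1.09717762e-04]), 'position': array([ 0.17723343, -0.59886752,  0.22602345]), 'ee_rot': array([-3.10775053e+00, -4.50234149e-01,  5.06404483e-04]), 'force': array([-0.29785887, -0.45350767,  0.22450132]), 'ft_torque': array([ 0.03197481,  0.06660259, -0.00909321]), 'gripper_force': 0.0, 'width': 0.9984432136023503}
```

View pics/top0.png

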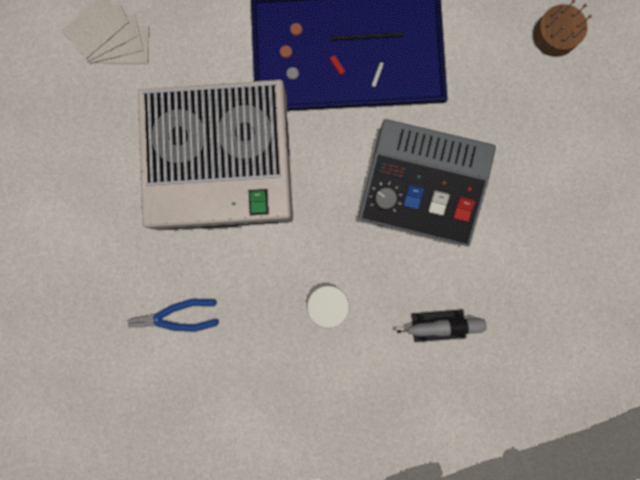

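View pics/side0.png

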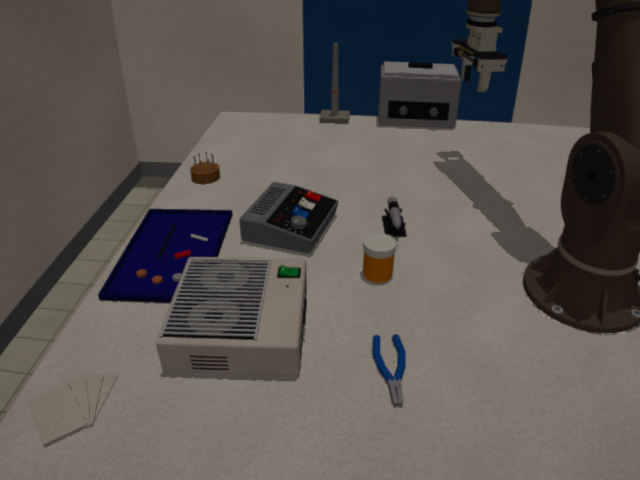

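The top view shows the extractor at upper left with its green rocker at (258,202). The motor unit is at right, with blue at (414,196), white at (439,203), red at (465,209) and the knob at (386,198). In the side view, green is at (289,271), white at (306,204) and red at (313,197).

```bash
python3 - <<'E'
from h import *
t=cv2.imread('pics/top0.png'); s=cv2.imread('pics/side0.png')
r=lambda im,x,y,w,h,k: cv2.resize(im[y:y+h,x:x+w],None,fx=k,fy=k,interpolation=cv2.INTER_CUBIC)
# top: motor 350..500,115..250 x4 =600x540 ; 
a=np.zeros((600,800,3),np.uint8)
a[:540,:600]=r(t,350,115,150,135,4); a[:400,600:800]=r(t,235,175,50,100,4)
cv2.imwrite('pics/c1.png',a)
b=np.zeros((600,800,3),np.uint8)
b[:345,:500]=r(s,240,180,100,69,5); b[345:600,:400]=r(s,230,255,80,51,5)
cv2.imwrite('pics/c2.png',b)
print(tri(('top0',(258,202)),('side0',(289,271))))
print(tri(('top0',(439,203)),('side0',(306,204))))
print(tri(('top0',(465,209)),('side0',(313,197))))
E
```

```text
[0.58441872 0.09324418 0.0795518 ]
[ 0.5895787  -0.19956671  0.05572797]
[ 0.57950549 -0.24297423  0.05124457]
```

View pics/c1.png

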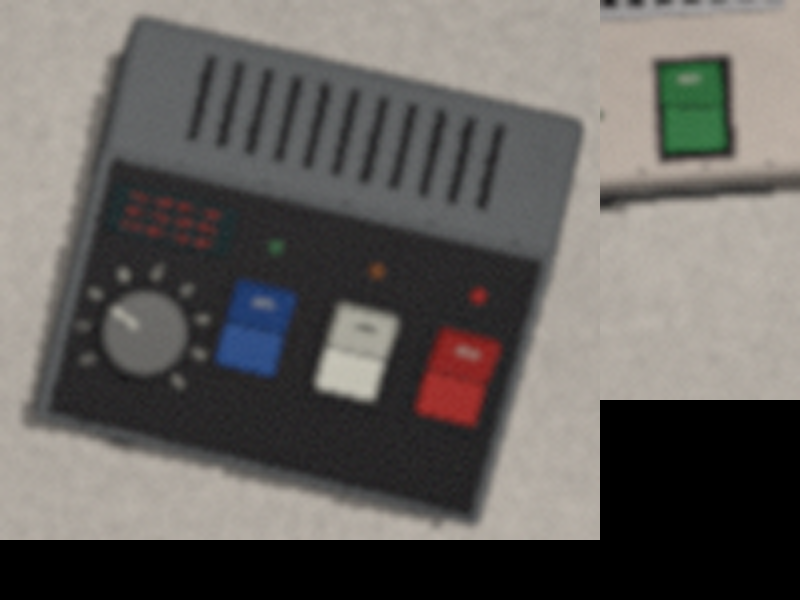

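View pics/c2.png

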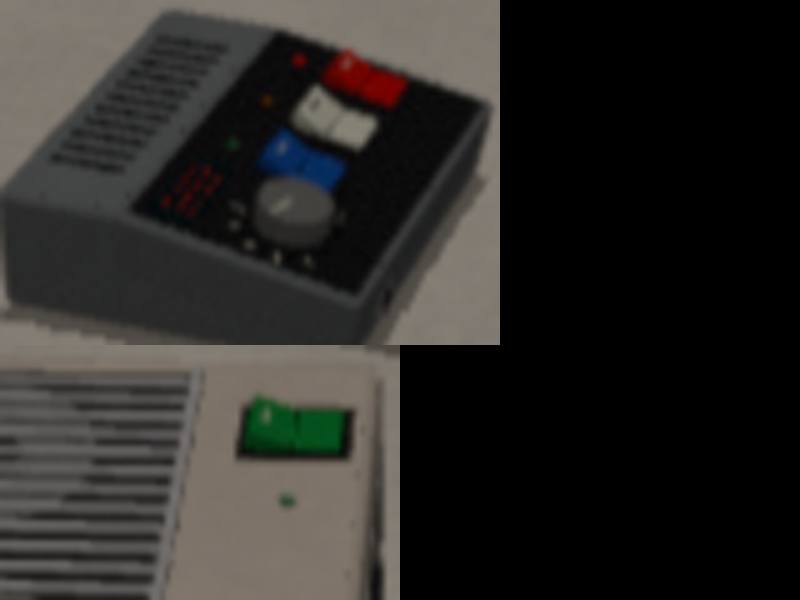

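The crops confirm that the far halves of all four rockers are raised. Ridges in the top view: green (258.1,201.4), white (438.9,202.9), red (464.4,209.1), blue (413.6,197.1).

Ridges in the side view: green (289,271.6), white (306.8,203.2), red (312.8,196), blue (300.2,212.2). Next I compute the poses and targets.

```bash
cat >> h.py <<'E'
from scipy.spatial.transform import Rotation as R
def rotz(y): return R.from_euler('z',y).as_matrix()
E
python3 - <<'E'
from h import *
np.set_printoptions(precision=4,suppress=True)
D={'g':((258.1,201.4),(289,271.6)),'w':((438.9,202.9),(306.8,203.2)),'r':((464.4,209.1),(312.8,196)),'b':((413.6,197.1),(300.2,212.2))}
P={}
for k,(a,b) in D.items():
    P[k]=tri(('top0',a),('side0',b)); print(k,P[k],onz('top0',a,.079 if k=='g' else .056))
d=P['b']-P['r']; print('motor yaw',np.degrees(np.arctan2(-d[0],d[1])))
c=[onz('top0',p,.075) for p in [(142,225),(290,220),(139,90),(286,82)]]; print(c)
for i,j in((1,0),(3,2)): d=c[j]-c[i]; print(np.degrees(np.arctan2(-d[0],d[1])))
for i,j in((0,2),(1,3)): d=c[j]-c[i]; print(np.degrees(np.arctan2(d[1],d[0])))
s=observe(); print(R.from_rotvec(s['ee_rot']).as_matrix())
w=cams.get_calibration('wrist'); T=np.linalg.inv(w['world_to_cam']); Rt=R.from_rotvec(s['ee_rot']).as_matrix()
print('cam in tool',Rt.T@(T[:3,3]-s['position']),Rt.T@T[:3,:3],w['fov_y'])
E
```

```text
g [0.585  0.0933 0.0782] [0.5851 0.0932 0.079 ]
w [ 0.5885 -0.1988  0.0585] [ 0.5887 -0.1994  0.056 ]
r [ 0.5793 -0.2409  0.055 ] [ 0.5789 -0.2406  0.056 ]
b [ 0.598  -0.158   0.0576] [ 0.5979 -0.1583  0.056 ]
motor yaw -12.74764487514573
[array([0.5458, 0.2789, 0.075 ]), array([0.5563, 0.0421, 0.075 ]), array([0.7669, 0.2922, 0.075 ]), array([0.7822, 0.0522, 0.075 ])]
2.537780118888296
3.6457460999335907
3.427788503948672
2.5734868182847683
[[ 0.9589  0.2838 -0.0005]
 [ 0.2838 -0.9589  0.0013]
 [-0.0001 -0.0014 -1.    ]]
cam in tool [ 0.0747 -0.0004 -0.1584] [[-0.0001  0.9612  0.2759]
 [ 1.     -0.0001  0.001 ]
 [ 0.001   0.2759 -0.9612]] 63.56989383874077
```

Request:
step_arm:
  steps:
    - [21, 34.6, -1.3, 0, 0, -0.0118]
    - [21, 34.6, -1.3, 0, 0, -0.0118]
    - [21, 34.6, -1.3, 0, 0, -0.0118]
    - [21, 34.6, -1.3, 0, 0, -0.0118]
    - [21, 34.6, -1.3, 0, 0, -0.0118]
    - [21, 34.6, -1.3, 0, 0, -0.0118]
    - [21, 34.6, -1.3, 0, 0, -0.0118]
    - [21, 34.6, -1.3, 0, 0, -0.0118]
    - [21, 34.6, -1.3, 0, 0, -0.0118]
    - [21, 34.6, -1.3, 0, 0, -0.0118]
    - [21, 34.6, -1.3, 0, 0, -0.0118]
    - [21, 34.6, -1.3, 0, 0, -0.0118]
    - [21, 34.6, -1.3, 0, 0, -0.0118]
    - [21, 34.6, -1.3, 0, 0, -0.0118]
    - [21, 34.6, -1.3, 0, 0, -0.0118]
    - [21, 34.6, -1.3, 0, 0, -0.0118]
    - [21, 34.6, -1.3, 0, 0, -0.0118]
    - [21, 34.6, -1.3, 0, 0, -0.0118]
    - [21, 34.6, -1.3, 0, 0, -0.0118]
    - [21, 34.6, -1.3, 0, 0, -0.0118]
  gripper: 0

```text
clock: 1.77
position: [0.5979, 0.0944, 0.2003]
ee_rot: [3.14, 0.08, -0.001]
force: [0.3, -0.1, 0.9]
width: 0.004
gripper_force: 0.0
```

Request:
step_arm:
  steps:
    - [0, 0, 0, 0, 0, 0]
    - [0, 0, 0, 0, 0, 0]

```text
clock: 1.93
position: [0.5974, 0.0958, 0.1998]
ee_rot: [-3.139, -0.088, 0.002]
force: [0.5, -0.9, 0.2]
width: 0.004
gripper_force: 0.0
```

```bash
python3 - <<'E'
from h import *
np.set_printoptions(precision=4,suppress=True)
im=grab('wrist','w1'); s=observe(); print(s['position'],R.from_rotvec(s['ee_rot']).as_matrix().tolist(),s['force'])
t=np.array([.585,.0933,.079]); a=np.radians(3); ux=np.array([np.cos(a),np.sin(a),0])
print(proj('w1',[t,t+ux*.0106+[0,0,.0045],s['position']]))
E
```

```text
[0.597  0.0933 0.1999] [[0.9985690124597371, 0.053454535965035396, -0.0015937189051968316], [0.053453989085757825, -0.9985702397592835, -0.0003838201491464033], [-0.0016119571972379545, 0.00029808027433111543, -0.9999986563701697]] [-0.3107 -0.1016 -0.1206]
[[318.1853 245.3595]
 [318.3163 233.44  ]
 [321.5045 300.4737]]
```

View pics/w1.png

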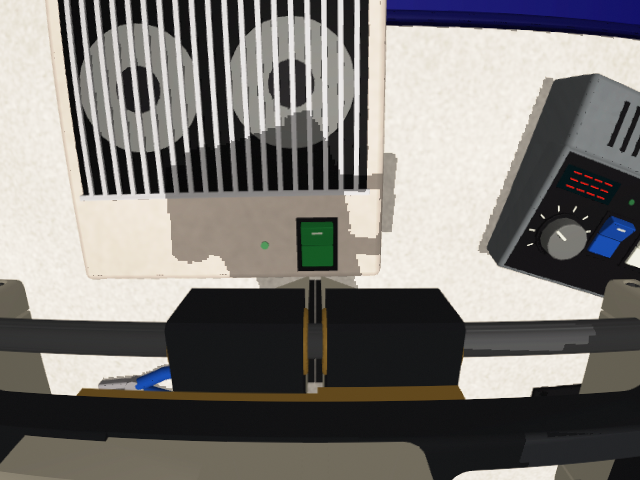

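The wrist view shows the green ridge at (317,244), against a prediction of (318,245), so the agreement is good. I descend to just above the rocker.

Request:
step_arm:
  steps:
    - [0.5, 0.2, -30, 0, 0, 0]
    - [0.5, 0.2, -30, 0, 0, 0]
    - [0.5, 0.2, -30, 0, 0, 0]
    - [0, 0, -15, 0, 0, 0]
    - [0, 0, -5, 0, 0, 0]
    - [0, 0, 0, 0, 0, 0]
    - [0, 0, 0, 0, 0, 0]

```text
clock: 2.57
position: [0.5993, 0.0924, 0.0917]
ee_rot: [3.14, 0.079, 0.001]
force: [-0.4, 0.4, 0.5]
width: 0.006
gripper_force: 0.0
```

Request:
step_arm:
  steps:
    - [0, 0, -2, 0, 0, 0]
    - [0, 0, -2, 0, 0, 0]
    - [0, 0, -2, 0, 0, 0]
    - [0, 0, -2, 0, 0, 0]
    - [0, 0, 0, 0, 0, 0]

```text
clock: 2.98
position: [0.6001, 0.0934, 0.0833]
ee_rot: [-3.14, -0.081, -0.004]
force: [2.2, -0.5, 4.2]
width: 0.003
gripper_force: 1.4
```

Request:
step_arm:
  steps:
    - [0, 0, -1, 0, 0, 0]
    - [0, 0, -1, 0, 0, 0]
    - [0, 0, 0, 0, 0, 0]

```text
clock: 3.23
position: [0.599, 0.0934, 0.0807]
ee_rot: [-3.14, -0.081, -0.0]
force: [2.6, 0.5, 2.1]
width: 0.001
gripper_force: 1.1
```

Request:
step_arm:
  steps:
    - [0, 0, -1, 0, 0, 0]
    - [0, 0, -0.5, 0, 0, 0]
    - [0, 0, 0, 0, 0, 0]

```text
clock: 3.48
position: [0.5986, 0.0933, 0.079]
ee_rot: [3.14, 0.081, -0.001]
force: [1.3, 0.1, 1.8]
width: 0.006
gripper_force: 1.0
```

Request:
step_arm:
  steps:
    - [0, 0, -0.7, 0, 0, 0]
    - [0, 0, 0, 0, 0, 0]

```text
clock: 3.65
position: [0.5987, 0.0933, 0.0784]
ee_rot: [3.14, 0.081, -0.001]
force: [1.3, -0.2, 3.8]
width: 0.003
gripper_force: 1.7
```

Request:
step_arm:
  steps:
    - [0, 0, -0.7, 0, 0, 0]
    - [0, 0, 0, 0, 0, 0]

```text
clock: 3.82
position: [0.5987, 0.0933, 0.0779]
ee_rot: [3.14, 0.081, -0.0]
force: [0.1, -0.1, 6.2]
width: 0.008
gripper_force: 3.0
```

The green rocker is at its stop at 6 N. I lift off and move above the white rocker, yawing and then tilting to the panel.

Request:
step_arm:
  steps:
    - [0, 0, 10, 0, 0, 0]
    - [0, 0, 30, 0, 0, 0]
    - [0, 0, 32, 0, 0, 0]
    - [0, -29.5, 10, 0, 0, -0.0279]
    - [0, -29.5, 10, 0, 0, -0.0279]
    - [0, -29.5, 10, 0, 0, -0.0279]
    - [0, -29.5, 0, 0, 0, -0.0279]
    - [0, -29.5, 0, 0, 0, -0.0279]
    - [0, -29.5, 0, 0, 0, -0.0279]
    - [0, -29.5, 0, 0, 0, -0.0279]
    - [0, -29.5, 0, 0, 0, -0.0279]
    - [0, -29.5, 0, 0, 0, -0.0279]
    - [0, -29.5, 0, 0, 0, -0.0279]
    - [0, 0, 0, -0.0149, -0.065, 0]
    - [0, 0, 0, -0.0149, -0.065, 0]
    - [0, 0, 0, -0.0149, -0.065, 0]
    - [0, 0, 0, 0, 0, 0]
    - [0, 0, 0, 0, 0, 0]

```text
clock: 5.32
position: [0.5975, -0.2015, 0.18]
ee_rot: [3.084, -0.352, 0.306]
force: [-1.1, 0.1, 0.1]
width: 0.001
gripper_force: 0.0
```

```bash
python3 - <<'E'
from h import *
np.set_printoptions(precision=4,suppress=True)
im=grab('wrist','w2'); grab('side','s2'); s=observe(); print(s['position'],R.from_rotvec(s['ee_rot']).as_matrix().tolist(),s['force'])
print(proj('w2',[[.5885,-.199,.056],[.579,-.2407,.056],[.598,-.158,.056]]))
a=cv2.imread('pics/w2.png')[100:340,100:540]
b=cv2.resize(cv2.imread('pics/s2.png')[250:310,220:420],None,fx=4,fy=4,interpolation=cv2.INTER_CUBIC)
o=np.zeros((600,800,3),np.uint8); o[:360,:660]=cv2.resize(a,(660,360)); o[360:600]=b
cv2.imwrite('pics/c3.png',o)
E
```

```text
[ 0.5992 -0.2017  0.1802] [[0.955125627817644, -0.22511406429670724, 0.1925063457181844], [-0.22075959844175366, -0.9743323302743282, -0.04406483720647275], [0.1974847710123159, -0.00041016827672122474, -0.980305869094028]] [-0.0561  0.3846 -0.8368]
[[315.0634 271.8595]
 [370.6785 271.6123]
 [260.3438 271.7827]]
```

View pics/c3.png

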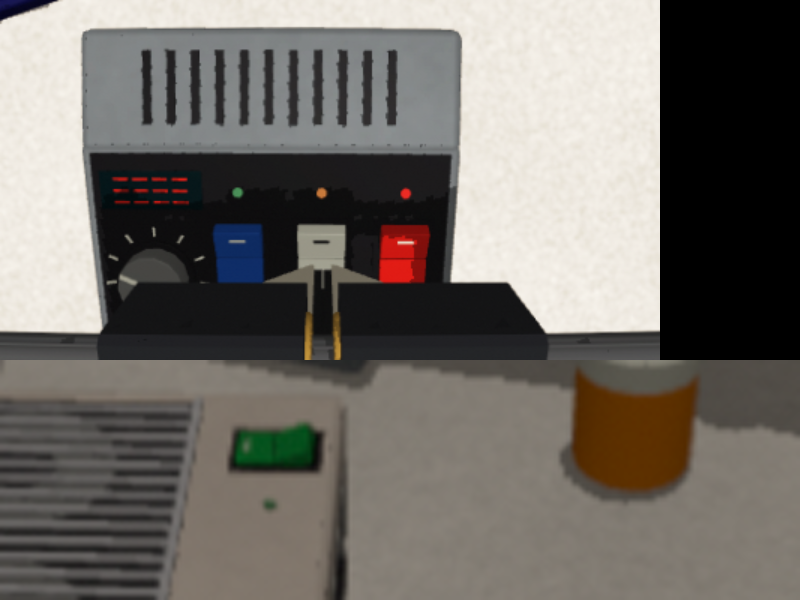

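The green rocker's far half is now flush. The white ridge is at (314.7,272), against a prediction of (315,272). I descend above white.

Request:
step_arm:
  steps:
    - [0, 0.2, -30, 0, 0, 0]
    - [0, 0.2, -30, 0, 0, 0]
    - [0, 0, -30, 0, 0, 0]
    - [0, 0, -14, 0, 0, 0]
    - [0, 0, -5, 0, 0, 0]
    - [0, 0, 0, 0, 0, 0]
    - [0, 0, 0, 0, 0, 0]

```text
clock: 6.0
position: [0.5999, -0.2014, 0.0715]
ee_rot: [3.084, -0.352, 0.31]
force: [-0.8, -0.7, 0.2]
width: 0.005
gripper_force: 0.0
```

Request:
step_arm:
  steps:
    - [0.4, -0.1, -2, 0, 0, 0]
    - [0.4, -0.1, -2, 0, 0, 0]
    - [0.4, -0.1, -2, 0, 0, 0]
    - [0.2, 0, -1, 0, 0, 0]
    - [0, 0, 0, 0, 0, 0]

```text
clock: 6.42
position: [0.6011, -0.2019, 0.0645]
ee_rot: [3.083, -0.352, 0.312]
force: [0.6, -0.6, 2.5]
width: 0.005
gripper_force: 1.2
```

Request:
step_arm:
  steps:
    - [0.2, 0, -1, 0, 0, 0]
    - [0.2, 0, -1, 0, 0, 0]
    - [0.2, 0, -1, 0, 0, 0]
    - [0, 0, 0, 0, 0, 0]

```text
clock: 6.75
position: [0.601, -0.2016, 0.0608]
ee_rot: [3.084, -0.352, 0.31]
force: [1.4, -1.3, 2.6]
width: 0.004
gripper_force: 1.2
```

Request:
step_arm:
  steps:
    - [0.2, 0, -1, 0, 0, 0]
    - [0.2, 0, -1, 0, 0, 0]
    - [0, 0, 0, 0, 0, 0]

```text
clock: 7.0
position: [0.601, -0.2015, 0.0584]
ee_rot: [3.084, -0.352, 0.308]
force: [1.3, 0.5, 2.3]
width: 0.002
gripper_force: 1.0
```

Request:
step_arm:
  steps:
    - [0.1, 0, -0.7, 0, 0, 0]
    - [0, 0, 0, 0, 0, 0]

```text
clock: 7.17
position: [0.6011, -0.2015, 0.0579]
ee_rot: [3.084, -0.352, 0.309]
force: [0.2, 0.1, 4.1]
width: 0.006
gripper_force: 1.8
```

Request:
step_arm:
  steps:
    - [0.1, 0, -0.8, 0, 0, 0]
    - [0, 0, 0, 0, 0, 0]

```text
clock: 7.33
position: [0.6013, -0.2016, 0.0574]
ee_rot: [3.084, -0.352, 0.309]
force: [-1.2, 0.7, 7.0]
width: 0.005
gripper_force: 3.4
```

White is at its stop at 7 N. I retract along the panel normal and shift to red, checking white before pressing.

Request:
step_arm:
  steps:
    - [-2, 0.5, 10, 0, 0, 0]
    - [-6, 1.3, 30, 0, 0, 0]
    - [0, 0, 30, 0, 0, 0]
    - [0, 0, 30, 0, 0, 0]
    - [-4.7, -20.4, 0, 0, 0, 0]
    - [-4.7, -20.5, 0, 0, 0, 0]
    - [0, 0, 0, 0, 0, 0]
    - [0, 0, 0, 0, 0, 0]

```text
clock: 8.0
position: [0.5827, -0.2421, 0.1573]
ee_rot: [3.083, -0.356, 0.307]
force: [-0.4, 0.1, 0.9]
width: 0.004
gripper_force: 0.0
```

```bash
python3 - <<'E'
from h import *
np.set_printoptions(precision=4,suppress=True)
grab('wrist','w3'); grab('side','s3'); s=observe(); print(s['position'],s['force'])
print(proj('w3',[[.5885,-.199,.056],[.579,-.2407,.056],[.598,-.158,.056]]))
a=cv2.imread('pics/w3.png')[100:340,100:540]
b=cv2.resize(cv2.imread('pics/s3.png')[180:249,240:340],None,fx=3.4,fy=3.4,interpolation=cv2.INTER_CUBIC)
o=np.zeros((600,800,3),np.uint8); o[:360,:660]=cv2.resize(a,(660,360)); o[362:362+b.shape[0],:b.shape[1]]=b
cv2.imwrite('pics/c4.png',o)
E
```

```text
[ 0.5836 -0.2399  0.1571] [ 0.1344  0.3205 -0.5351]
[[254.5962 270.2617]
 [314.8781 269.9658]
 [196.0131 270.1994]]
```

View pics/c4.png

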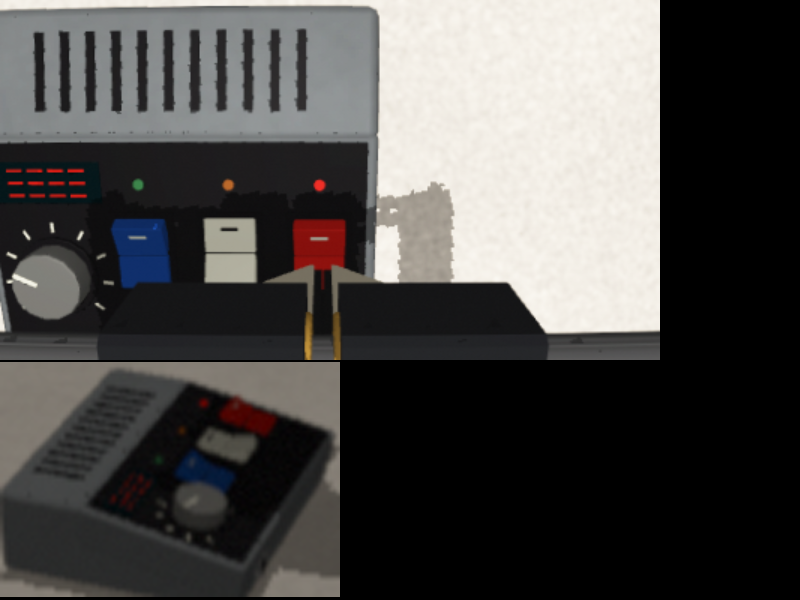

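White is over to forward, blue is still raised and red is still off. Red's rocker is under the fingers at about column 313, so I press it.

Request:
step_arm:
  steps:
    - [2, -0.6, -30, 0, 0, 0]
    - [2, -0.5, -30, 0, 0, 0]
    - [1.4, -0.5, -20, 0, 0, 0]
    - [0.4, 0, -6, 0, 0, 0]
    - [0, 0, 0, 0, 0, 0]
    - [0, 0, 0, 0, 0, 0]

```text
clock: 8.6
position: [0.5903, -0.2416, 0.0719]
ee_rot: [3.084, -0.351, 0.31]
force: [-0.4, 0.1, 0.5]
width: 0.003
gripper_force: 0.0
```

Request:
step_arm:
  steps:
    - [0.4, -0.1, -2, 0, 0, 0]
    - [0.4, -0.1, -2, 0, 0, 0]
    - [0.4, -0.1, -2, 0, 0, 0]
    - [0.2, 0, -1, 0, 0, 0]
    - [0, 0, 0, 0, 0, 0]

```text
clock: 9.02
position: [0.5919, -0.2428, 0.0649]
ee_rot: [3.083, -0.352, 0.312]
force: [-1.0, -0.0, 2.3]
width: 0.002
gripper_force: 1.1
```

Request:
step_arm:
  steps:
    - [0.2, 0, -1, 0, 0, 0]
    - [0.2, 0, -1, 0, 0, 0]
    - [0.2, 0, -1, 0, 0, 0]
    - [0, 0, 0, 0, 0, 0]

```text
clock: 9.35
position: [0.5923, -0.2427, 0.0615]
ee_rot: [3.084, -0.352, 0.311]
force: [1.6, -1.1, 2.5]
width: 0.004
gripper_force: 1.2
```

Request:
step_arm:
  steps:
    - [0.2, 0, -1, 0, 0, 0]
    - [0.2, 0, -1, 0, 0, 0]
    - [0, 0, 0, 0, 0, 0]

```text
clock: 9.6
position: [0.592, -0.2425, 0.059]
ee_rot: [3.084, -0.352, 0.309]
force: [1.0, -0.1, 1.7]
width: 0.005
gripper_force: 1.0
```

Request:
step_arm:
  steps:
    - [0.1, 0, -0.8, 0, 0, 0]
    - [0, 0, 0, 0, 0, 0]

```text
clock: 9.77
position: [0.5923, -0.2426, 0.0583]
ee_rot: [3.084, -0.352, 0.309]
force: [0.6, -0.2, 2.7]
width: 0.005
gripper_force: 1.3
```

Request:
step_arm:
  steps:
    - [0.1, 0, -0.7, 0, 0, 0]
    - [0, 0, 0, 0, 0, 0]

```text
clock: 9.93
position: [0.5924, -0.2426, 0.0578]
ee_rot: [3.084, -0.352, 0.309]
force: [0.2, 0.4, 5.2]
width: 0.004
gripper_force: 2.6
```

Request:
step_arm:
  steps:
    - [0.1, 0, -0.5, 0, 0, 0]
    - [0, 0, 0, 0, 0, 0]

```text
clock: 10.1
position: [0.5925, -0.2426, 0.0575]
ee_rot: [3.084, -0.352, 0.31]
force: [-0.8, 0.2, 6.4]
width: 0.004
gripper_force: 3.5
```

Request:
step_arm:
  steps:
    - [-2, 0.5, 10, 0, 0, 0]
    - [-6, 1.3, 30, 0, 0, 0]
    - [0, 0, 35, 0, 0, 0]
    - [0, 0, 35, 0, 0, 0]
    - [-20, -20, 20, 0, 0, 0]
    - [-30, -25, 0, 0, 0, 0]
    - [-30, -25, 0, 0, 0, 0]
    - [-30, -25, 0, 0, 0, 0]
    - [-30, -25, 0, 0, 0, 0]
    - [0, 0, 0, 0, 0, 0]
    - [0, 0, 0, 0, 0, 0]

```text
clock: 11.02
position: [0.4414, -0.3627, 0.1872]
ee_rot: [3.083, -0.361, 0.306]
force: [-0.0, 0.9, -0.1]
width: 0.004
gripper_force: 0.0
```

```bash
python3 - <<'E'
from h import *
grab('top','t4'); grab('side','s4'); print(observe()['force'])
r=lambda f,x,y,w,h,k: cv2.resize(cv2.imread(f'pics/{f}.png')[y:y+h,x:x+w],None,fx=k,fy=k,interpolation=cv2.INTER_CUBIC)
o=np.zeros((600,800,3),np.uint8); o[:300,:800]=r('t4',120,190,400,150,2); o[300:576,:400]=r('s4',240,180,100,69,4); o[300:504,400:720]=r('s4',230,255,80,51,4)
cv2.imwrite('pics/c5.png',o)
E
```

```text
[ 1.35219588 -0.14120981  0.01569526]
```

View pics/c5.png

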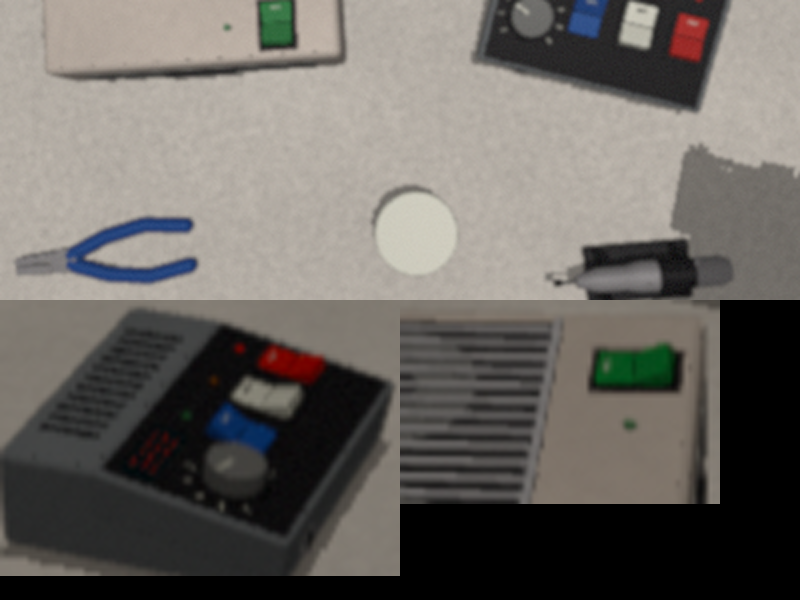

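The far halves of green, white and red are all flush (brighter in the top crop; in the side crop red is at (290,362), white at (265,398) and green at (635,368)). Blue is still raised, the knob is unchanged, and nothing has been displaced.

```bash
python3 -c "
from cell import job; print(job.sign_off())"
```

```text
the job is handed in; nothing more can be done
None
```

I tapped the green, white and red rockers over in the safe order, each until its far half lay flush; the blue rocker, the knob and the loose items were left as they were, and the job is handed in.

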